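Re-set a rewind spring to the marked ratchet tooth

ROBOT

A 6-joint arm with a two-finger parallel gripper is mounted at the origin on the work surface. World frame = base frame: x ahead of the robot, y to its left, z up, the work surface at z = 0. Lengths are in mm, angles in degrees, forces in N, time in s.
With the tool pointing down it reaches from about 350 to 850 mm from the base axis. Payload 8.1 kg.
Tool frame: the origin (TCP) lies midway between the tips of the shut fingers; the grasp point (between the pads) lies 19 mm behind it; x points along the fingers, y is the direction in which the jaws open and shut, and the axes are right-handed (so a half turn about x gives the same grasp; the last joint's range is limited). The gripper opens to 85 mm and grips with 20 to 120 N. Pads are 22 mm wide; open, the fingers measure 114 mm over their backs; the gripper's body (76 mm by 85 mm) begins 54 mm behind the grasp point. The pads swing forward as they close: fully open they stand 13 mm farther back than shut.
Start: joints at [59.106, 7.471, 85.268, -0, 87.261, -4.893], TCP at [263.011, 539.287, 231.292] pointing down, gripper open.
Joint ranges: [-169.43, 169.43], [-51.17, 129.36], [1.28, 143.12], [-76.62, 256.62], [0, 156.53], [-152.29, 152.29]. Speed limits (degrees/s): [136.94, 136.94, 159.86, 180, 180, 180].

INTERFACE

Orientations are given as [roll, pitch, yaw] about the fixed x, y, z axes, in that order (R = Rz(yaw) Ry(pitch) Rx(roll)).
In Python, from bench import sense, snapshot, hand_in gives the robot as it stands.
- The arm moves only by the tool drive_tool, never from a script. Its argument "deltas" is a list of rows, each a list of 7 numbers: the closure in counts, from 0 (fully open) to 255 (shut), then the shift along the tool's x, y, z in m, then the turn, a rotation vector about the tool's x, y, z in rad. A call has exactly 10 rows; each row is the pose to reach, as a shift and turn from the pose commanded when the call began, along the tool's axes at that moment; what a row does not reach only later rows make up. A row lasts 1/12 s, in which the tool goes at most 41.7 mm and 7.16 degrees, less where a joint would pass 70% of its speed; a pose out of reach is approached as far as the arm can. A call with a gripper value outside its range is refused whole. The fingers move at their own pace and stop on an object; "squeeze" is the grip in N (left out, the last holds). Time passes only in rows, so rows that repeat a pose let the fingers close, or fill a call up. It gives the time, the measured TCP pose, the force and the opening at its end, in the units of the state.
- sense(): the state, without advancing time (a new reading comes with each control period).
- snapshot(name): name is "side" or "top"; returns a dict with "frame" (420x560x3 uint8, blue, green, red), "fx", "fy", "cx", "cy" (pixels), "rvec" (rotation vector, rad) and "tvec" (3), from world to camera coordinates, as OpenCV has them. Camera axes: x right, y down, z forward; pixel columns grow to the right and rows downward; lengths in mm; the calibration is good to about 2 mm. A picture is of the moment at which its call begins. There is no depth.
- hand_in(): hands the job in, once; it reports no verdict.
The state is a dict: "time": time; "joint_pos": joint angles; "qd": joint speeds; "joint_efforts": joint torques, N m; "tool_pos": TCP position; "tcp_rot": TCP orientation; "ft_force": force on the tool from outside, world axes, zero at the start; "wrist_torque": the same for the moment, N m; "finger_gap": finger opening in mm.
Only numpy, scipy, OpenCV 4.12 (cv2) and the standard library are available. Lean on these libraries where they do the work, as an engineer would, in place of code of your own. Each camera call takes 0.05 s, during which the arm holds its last target.

TASK

Re-set the tension of the rewind spring on the orange ratchet tensioner. First push the upright post on the pawl's arm gently toward the middle of the tub, never with more than about 10 N and without squeezing the post, and hold it so until the wheel has run all the way back to its stop; let the pawl spring in again, then wind the black bar knob clockwise until the pawl catches at the tooth where the white pointer points at the tall pin. Ease the knob back onto the pawl and let go; leave everything else on the bench where it is.

Things in the scene. Friction and masses are not known exactly. Their poses are not given: they have to be found in the camera images.
- tensioner: The rewind-spring tensioner: a round orange plastic tub, 190 mm across, 50 mm high, screwed to the bench. Origin at the centre of its underside, z up; the wheel turns about this z axis. Its spring turns the wheel back anticlockwise: 0.045 N m at 0, growing 0.05 N m per rad; a damper slows the run back from tooth 7 to 1 to 2 s.
- wheel (a joint): Angle of the steel ratchet wheel on the tub (rad; teeth 92 mm across, 52 to 60 mm above the bench): 0 let off, on its stop; grows clockwise from above, to 2.95. 18 teeth, 0.349 rad apart. Caught at tooth n it rests at about 0.349 n - 0.02; the pawl drops behind tooth n as the angle passes about 0.349 n + 0.04. It starts caught at tooth 7.
- knob_grip (a point): Point on the wheel's axis at the height to grip, 92 mm above the bench, in the black bar knob fixed on the wheel: bar 46 mm long, 14 mm wide, from 70 to 112 mm above the bench, on a round 48 mm collar. This point's x axis lies along the bar, toward the pointer; z up. Take the bar across its 14 mm width.
- pointer (a point): Tip of the white pointer, 5 mm wide, that lies along the bar knob and turns with the wheel, 58 mm from the axis and about 63 mm above the bench. With the wheel at 0 it points 200 degrees anticlockwise (seen from above) from the tub's x axis.
- trip: The release mechanism on the tub: a sprung steel pawl and, on the same pivot, the arm that carries the post; origin at the foot of the pivot, at (35, -42.5, 50) mm in the tub's frame. The pawl's nose lies in the teeth at (0, -41) mm of the tub's frame and its spring always pushes it back. More than 10 N on the pawl, arm or post bends it.
- post (a point): Upright steel post, 9 mm thick, at the end of the arm; point on its axis 74 mm above the bench, post top at 88 mm; at rest at (75, -46.5) mm in the tub's frame. Pushed along the tub's +y (inward), it first moves freely (under 2 N) by 2 to 15 mm, different each time; then it lifts the pawl: 4 to 8 N over about 9 mm, until the wheel runs free; a hard stop follows within 2 mm.
- pin_top (a point): Top centre of the tall steel pin, 8 mm thick and 16 mm high, that stands in one of three holes in the tub's rim, 70 mm from the wheel's axis, top 66 mm above the bench. It marks the wanted tooth: 3, 4 or 5; caught at it, the pointer points at the pin. The two other holes are closed by low plugs, 4 mm high.
- cup: White paper cup, 72 mm across and 85 mm high, beside the tensioner; leave alone. Origin under its centre.
- cup2: A second such cup at the far side; leave alone.
- screwdriver: Screwdriver lying on the robot's side of the tensioner; leave alone.
- tape: Black roll of tape, 90 mm across and 19 mm high, lying beyond the tensioner; leave alone.
- spray: White spray can, 64 mm across and 190 mm high, at the far left; leave alone.
- spanner: Steel spanner lying at the left; leave alone.
- motor: Bare electric motor standing on its end, 90 mm across and 117 mm high, at the right; leave alone.
- cover: Orange pot-shaped cover, 150 mm across and 75 mm high, at the right; leave alone.
Not all that is in view belongs to the job. What is shaped like the tensioner but green or pink is not meant.

How it is judged:
By the outcome, as a careful person would: the job done as asked, in the order asked, and still so for the second after the job is handed in, with the robot touching nothing.
It also fails if it takes over 72 s, if anything falls off the work surface, if the arm or the gripper's body presses on something with over 40 N, if the wrist force passes 120 N, or if a joint passes its speed limit or range.

## Working session

There is one attempt and no reset: what is moved stays moved. The work goes in short steps, Python scripts to look and compute and a tool call to move; the robot and the scene stay as the last step left them, time stands still between calls to the robot, and variables do not carry over. Pictures are saved under pics/ and viewed, and the job is handed in when it is done.

Besides the shell and the picture viewer there is one more tool, called after "Emit:" as name(argument=value, ...) on one line, values as JSON. drive_tool: Moves the arm, as the interface text tells. Its arguments: {"type":"object","properties":{"deltas":{"type":"array","items":{"type":"array","items":{"type":"number"}}},"squeeze":{"type":"number"}},"required":["deltas"]}

```bash
ls; mkdir -p pics
python3 - <<'E'
from bench import sense,snapshot
import cv2
s=sense();print(s)
for n in("side","top"):
    d=snapshot(n);cv2.imwrite(f"pics/{n}0.png",d["frame"]);print(n,{k:d[k] for k in d if k!="frame"})
E
```

```text
pics
{'time': 0.0, 'joint_pos': array([ 5.91049774e+01,  7.51793029e+00,  8.53301362e+01,  2.04560483e-03,
        8.72601621e+01, -4.89363265e+00]), 'qd': array([ 0.04216982, -0.03341572, -0.01339228,  0.01767152,  0.11367262,
        0.12228036]), 'joint_efforts': array([ 1.69047446e-03, -5.69382370e+01, -5.00564182e+01,  1.77780275e-04,
        1.46227199e-02, -1.68832253e-05]), 'tool_pos': array([262.72589757, 538.80923132, 230.20678649]), 'tcp_rot': array([ -95.97510224,   89.89175214, -121.97659185]), 'ft_force': array([-0.57394556, -0.72135777,  0.13616769]), 'wrist_torque': array([ 0.02349727, -0.00828968, -0.03704247]), 'finger_gap': 85.59362048773484}
side {'fx': 452.5051117864159, 'fy': 452.5051117864159, 'cx': 270.44911682631493, 'cy': 214.51495757099613, 'rvec': array([ 2.24547881, -0.5186404 ,  0.25509973]), 'tvec': array([-504.03072506,  184.56719486, 1340.50006029])}
top {'fx': 382.6012179520789, 'fy': 382.6012179520789, 'cx': 277.7504377561274, 'cy': 207.13675668678033, 'rvec': array([ 2.19852804, -2.16905603,  0.1296656 ]), 'tvec': array([ -43.46745814,  568.95899573, 1231.51225756])}
```

View pics/side0.png

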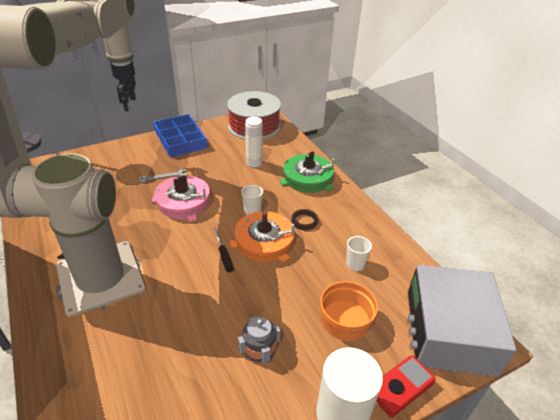

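View pics/top0.png

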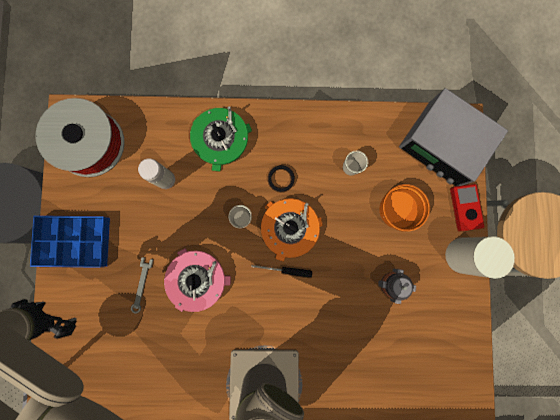

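Things that could be taken for it, by top-view pixel: the orange tub (290,227), the green tub (219,135), the pink tub (196,281) and the orange cover (406,207). By the description it is the orange tub at (290,227), which is at (265,233) in the side view. I'll check it in a close crop.

Run:
```python
import cv2,numpy as np
a=cv2.imread("pics/top0.png")[187:267,250:330];b=cv2.imread("pics/side0.png")[195:275,225:305]
cv2.imwrite("pics/crop0.png",np.hstack([cv2.resize(x,(400,400),interpolation=cv2.INTER_CUBIC) for x in(a,b)]))
```

```text
(no output)
```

View pics/crop0.png

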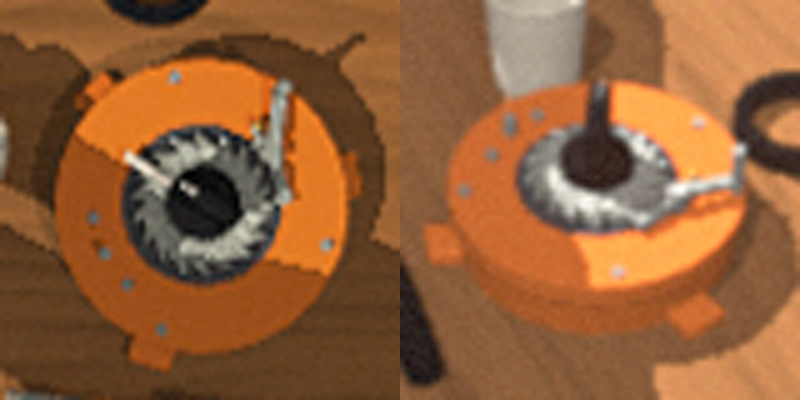

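The crop confirms it: the orange tub has the pawl arm and the post at its far right end, crop (283,88). The pointer tip is at (127,157). Three marks sit on the left rim at about (95,217), (105,252) and (127,285), and the middle one looks tall. Next I measure it all.

```bash
cat > h.py <<'E'
import cv2,numpy as np
from scipy.optimize import least_squares
def cam(d):
    R=cv2.Rodrigues(np.array(d["rvec"]))[0];t=np.array(d["tvec"]).reshape(3)
    return R,t,-R.T@t
def plane(d,px,z):
    R,t,C=cam(d);px=np.atleast_2d(px).astype(float)
    v=np.c_[(px[:,0]-d["cx"])/d["fx"],(px[:,1]-d["cy"])/d["fy"],np.ones(len(px))]@R
    return C+v*((z-C[2])/v[:,2])[:,None]
def proj(d,P):
    K=np.array([[d["fx"],0,d["cx"]],[0,d["fy"],d["cy"]],[0,0,1.]])
    return cv2.projectPoints(np.atleast_2d(P).astype(float),np.array(d["rvec"]),np.array(d["tvec"]),K,None)[0][:,0]
def T(c,yaw,p):
    y=np.radians(yaw);p=np.atleast_2d(p).astype(float)
    return np.c_[c[0]+p[:,0]*np.cos(y)-p[:,1]*np.sin(y),c[1]+p[:,0]*np.sin(y)+p[:,1]*np.cos(y),p[:,2]]
E
python3 - <<'E'
from h import *
from bench import snapshot
import pickle
for n,box in(("top",(240,177,340,277)),("side",(215,190,310,270))):
    d=snapshot(n);pickle.dump(d,open(f"{n}0.pkl","wb"))
    f=d["frame"];print(n,"cam",cam(d)[2].round())
    h=cv2.cvtColor(f,cv2.COLOR_BGR2HSV)
    m=((h[...,0]>5)&(h[...,0]<17)&(h[...,1]>215)&(h[...,2]>90)).astype(np.uint8)
    M=np.zeros_like(m);x0,y0,x1,y1=box;M[y0:y1,x0:x1]=m[y0:y1,x0:x1]
    cs=cv2.findContours(M,cv2.RETR_EXTERNAL,cv2.CHAIN_APPROX_NONE)[0];c=max(cs,key=cv2.contourArea)[:,0]
    print(len(c),cv2.contourArea(c),c.min(0),c.max(0))
    if n=="side": c=c[c[:,1]<228]
    P=plane(d,c,50)[:,:2]
    r=least_squares(lambda q:np.hypot(*(P-q[:2]).T)-95+1.5,P.mean(0),loss="soft_l1",f_scale=1.5)
    r2=least_squares(lambda q:np.hypot(*(P-q[:2]).T)-q[2],[*P.mean(0),95],loss="soft_l1",f_scale=1.5)
    print(r.x,r2.x)
    cv2.imwrite(f"pics/big_{n}.png",cv2.resize(f[y0:y1,x0:x1],None,fx=6,fy=6,interpolation=cv2.INTER_CUBIC))
    cv2.imwrite(f"pics/mask_{n}.png",cv2.resize(M[y0:y1,x0:x1]*255,None,fx=6,fy=6))
E
```

```text
top cam [ 450.   -7. 1281.]
53 18.5 [307 206] [311 230]
[ 535.1516423  -225.39023356] [ 535.3540729  -324.91291973  191.86365033]
side cam [   44. -1010.  1031.]Traceback (most recent call last):
  File "<stdin>", line 10, in <module>
ValueError: max() iterable argument is empty
```

View pics/big_top.png

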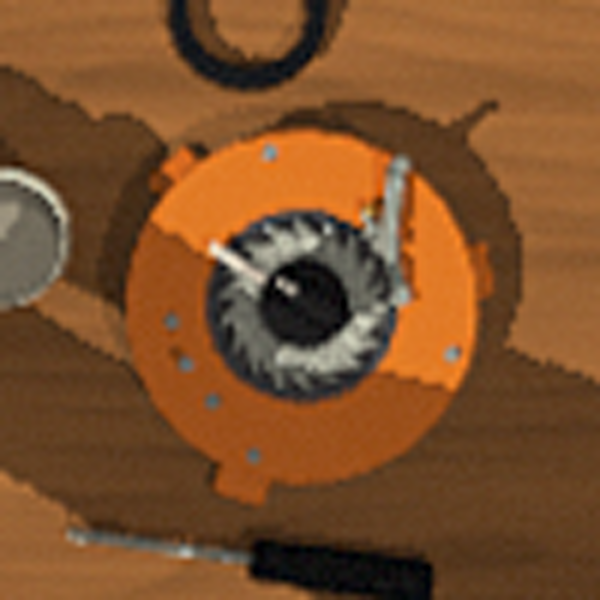

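View pics/mask_top.png

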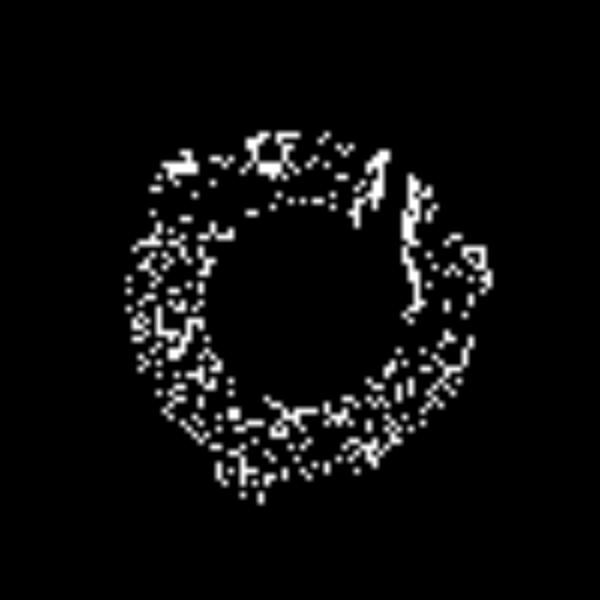

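The view shows the tub rim, with the three marks at big-top pixels (172,322), (186,364) and (212,401). The saturation threshold is too tight, so I'll relax it.

Run:
```python
from h import *
from bench import snapshot
import pickle
for n,box in(("top",(240,177,340,277)),("side",(215,185,315,275))):
    if n=="top": d=pickle.load(open("top0.pkl","rb"))
    else:
        d=snapshot(n);pickle.dump(d,open(f"{n}0.pkl","wb"))
    f=d["frame"]
    h=cv2.cvtColor(f,cv2.COLOR_BGR2HSV)
    if n=="top": print(h[245,265],h[245,300],h[205,280],h[270,330],h[190,260])
    m=((h[...,0]>3)&(h[...,0]<18)&(h[...,1]>190)&(h[...,2]>90)).astype(np.uint8)
    M=np.zeros_like(m);x0,y0,x1,y1=box;M[y0:y1,x0:x1]=m[y0:y1,x0:x1]
    cs=cv2.findContours(M,cv2.RETR_EXTERNAL,cv2.CHAIN_APPROX_NONE)[0];c=max(cs,key=cv2.contourArea)[:,0]
    print(len(c),cv2.contourArea(c),c.min(0),c.max(0))
    if n=="side": c=c[c[:,1]<228]
    P=plane(d,c,50)[:,:2]
    r=least_squares(lambda q:np.hypot(*(P-q[:2]).T)-95+1.5,P.mean(0),loss="soft_l1",f_scale=1.5)
    r2=least_squares(lambda q:np.hypot(*(P-q[:2]).T)-q[2],[*P.mean(0),95],loss="soft_l1",f_scale=1.5)
    print(r.x,r2.x)
    cv2.imwrite(f"pics/big_{n}.png",cv2.resize(f[y0:y1,x0:x1],None,fx=6,fy=6,interpolation=cv2.INTER_CUBIC))
    cv2.imwrite(f"pics/mask_{n}.png",cv2.resize(M[y0:y1,x0:x1]*255,None,fx=6,fy=6))
```

```text
[ 14 155  89] [ 12 214 154] [ 14 219 225] [ 14 169  89] [ 14 165 133]
303 1779.5 [261 198] [321 261]
[501.58411375 -75.02205859] [501.07929376 -74.59669349  92.38475627]
404 585.0 [230 212] [293 261]
[461.3706197   72.67725253] [458.05272698  85.51009075 106.09827602]
```

View pics/big_side.png

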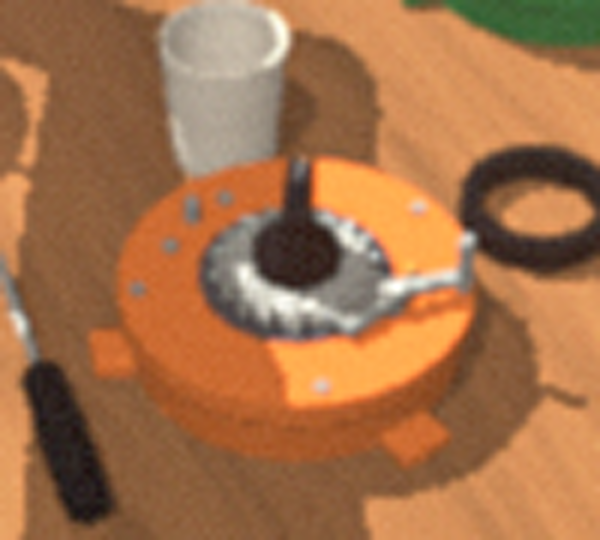

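View pics/mask_top.png

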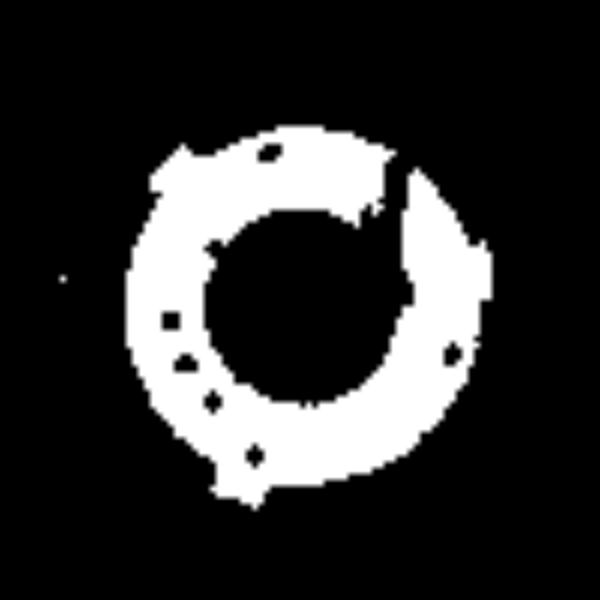

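The side view shows the tall pin at big-side (192,208), between two low plugs at (225,198) and (170,246). The pin is therefore in the middle hole, which is tooth 4. Now a joint fit of the tub pose from these named points.

```bash
cat > fit.py <<'E'
from h import *
import pickle
D={n:pickle.load(open(n+"0.pkl","rb")) for n in("top","side")}
off={"top":(240,177),"side":(215,185)}
def px(n,u,v): return np.array([(u+.5)/6-.5+off[n][0],(v+.5)/6-.5+off[n][1]])
def pol(r,a,z): a=np.radians(a);return [r*np.cos(a),r*np.sin(a),z]
obs=[("top","post",(403,164),[75,-46.5,87]),("top","plug5",(172,322),pol(70,101.1,54)),("top","pin",(187,362),pol(70,121.1,64)),
("top","plug3",(212,401),pol(70,141.1,54)),("top","pointer",(213,248),pol(57,61.2,63)),
("side","post",(469,238),[75,-46.5,87]),("side","plug5",(225,198),pol(70,101.1,53)),("side","plug3",(170,246),pol(70,141.1,53)),("side","pin",(192,208),pol(70,121.1,60))]
def res(q,per=False):
    o=[proj(D[n],T(q[:2],q[2],p))[0]-px(n,*uv) for n,_,uv,p in obs]
    return np.array(o) if per else np.ravel(o)
if __name__=="__main__":
    r=least_squares(res,[501,-75,0],loss="soft_l1",f_scale=.5);print(r.x)
    for o,e in zip(obs,res(r.x,True)): print(o[0],o[1],e.round(2))
    h=cv2.cvtColor(D["top"]["frame"],cv2.COLOR_BGR2HSV)
    q=r.x
    print("centre top px",proj(D["top"],T(q,q[2],[0,0,112])),"post world",T(q,q[2],[75,-46.5,74]), "yaw pointer",q[2]+61.2)
    g=D["top"]["frame"].copy()
    for P in ([0,0,112],[23,0,112],[75,-46.5,50],[75,-46.5,88],[0,-41,60]): pass
E
python3 fit.py
```

```text
[502.67122726 -75.31835233  -2.59949583]
top post [-0.09 -0.05]
top plug5 [ 0.13 -0.03]
top pin [-0.04  0.5 ]
top plug3 [0.43 0.09]
top pointer [-0.07 -0.29]
side post [-0.16  0.24]
side plug5 [ 0.02 -0.33]
side plug3 [ 0.16 -0.25]
side pin [-0.03 -0.13]
centre top px [[291.07852897 226.46818803]] post world [[ 575.48507974 -125.17206722   74.        ]] yaw pointer 58.60050417039522
```

The fit is good, within 0.5 px: tub centre (502.7,-75.3), yaw -2.6°, post at (575.5,-125.2). Next I work out the tool axes and the moves.

```bash
cat > mv.py <<'E'
from h import *
from bench import sense
from scipy.spatial.transform import Rotation as Ro
C=np.array([502.7,-75.3]);YAW=-2.6
def pose():
    s=sense();return s,np.array(s["tool_pos"]),Ro.from_euler("xyz",s["tcp_rot"],degrees=True)
def Rdown(a): # tool x down, tool y at world angle a
    a=np.radians(a);x=np.array([0,0,-1.]);y=np.array([np.cos(a),np.sin(a),0]);return Ro.from_matrix(np.c_[x,y,np.cross(x,y)])
def show():
    s,p,R=pose();y=R.as_matrix()[:,1]
    print("t",round(s["time"],2),"p",p.round(1),"yang",np.degrees(np.arctan2(y[1],y[0])).round(1),"F",np.round(s["ft_force"],2),"gap",round(s["finger_gap"],1),"q",np.round(s["joint_pos"],1))
def delta(tgt,a=None):
    s,p,R=pose();d=R.inv().apply(np.array(tgt)-p)/1000
    w=(R.inv()*Rdown(a)).as_rotvec() if a is not None else np.zeros(3)
    print("shift",d.round(4),"turn",w.round(4))
E
python3 - <<'E'
from mv import *
show();print(pose()[2].as_matrix().round(3))
D=__import__("fit").D
for n,u,z in(("cup",(240,214),85),("cup2",(355,161),85)): print(n,plane(D["top"],u,z))
for a in(0,180): delta([575,-165,200],a)
E
```

```text
t 0.25 p [262.9 539.1 230.8] yang 64.0 F [-0.04 -0.15 -0.73] gap 85.4 q [59.1  7.5 85.3  0.  87.3 -4.9]
[[-0.     0.438  0.899]
 [-0.001  0.899 -0.438]
 [-1.    -0.001 -0.   ]]
cup [[540.72058852  83.34155824  85.        ]]
cup2 [[ 715.55073597 -279.27256761   85.        ]]
shift [ 0.0312 -0.4959  0.5892] turn [1.117e+00 4.000e-04 8.000e-04]
shift [ 0.0312 -0.4959  0.5892] turn [-2.0246e+00 -9.0000e-04  5.0000e-04]
```

Emit:
drive_tool(deltas=[[0,0,-0.02,0.024,0.05,0,0],[0,0,-0.045,0.053,0.1,0,0],[0,0,-0.07,0.083,0.15,0,0],[0,0,-0.095,0.113,0.25,0,0],[0,0,-0.12,0.143,0.35,0,0],[0,0,-0.145,0.172,0.45,0,0],[0,0,-0.17,0.202,0.55,0,0],[0,0,-0.195,0.231,0.65,0,0],[0,0,-0.22,0.261,0.75,0,0],[0,0,-0.245,0.291,0.85,0,0]])

```text
time: 1.08
tool_pos: [417.4, 189.8, 231.4]
tcp_rot: [94.0, 90.0, 19.0]
ft_force: [1.1, 0.3, 0.8]
finger_gap: 85.6
```

Run:
```python
from mv import *
show();delta([575,-168,190],0)
```

```text
t 1.08 p [417.4 189.8 231.4] yang 15.0 F [1.06 0.28 0.84] gap 85.6 q [ 18.  -15.  106.8   0.   88.2   3. ]
shift [0.0414 0.0594 0.3864] turn [ 2.623e-01 -1.000e-04 -5.000e-04]
```

Emit:
drive_tool(deltas=[[255,0,0.006,0.04,0.03,0,0],[255,0,0.012,0.08,0.06,0,0],[255,0,0.018,0.12,0.09,0,0],[255,0.005,0.024,0.16,0.12,0,0],[255,0.01,0.03,0.2,0.15,0,0],[255,0.015,0.036,0.24,0.18,0,0],[255,0.02,0.042,0.28,0.21,0,0],[255,0.027,0.048,0.32,0.24,0,0],[255,0.034,0.054,0.355,0.26,0,0],[255,0.041,0.059,0.386,0.262,0,0]], squeeze=20)

```text
time: 1.92
tool_pos: [576.4, -167.9, 189.8]
tcp_rot: [30.5, 90.0, -59.4]
ft_force: [-0.1, 0.3, 0.1]
finger_gap: 0.1
```

Run:
```python
from mv import *
show();delta([575,-168,90],0)
```

```text
t 1.92 p [ 576.4 -167.9  189.8] yang 0.1 F [-0.05  0.27  0.11] gap 0.1 q [-21.1   8.8  88.2  -0.   83.  -21.3]
shift [ 0.0998 -0.0014  0.0001] turn [ 0.0025  0.0002 -0.0001]
```

Emit:
drive_tool(deltas=[[255,0.012,0,0,0,0,0],[255,0.03,0,0,0,0,0],[255,0.05,0,0,0,0,0],[255,0.07,-0.001,0,0,0,0],[255,0.09,-0.002,0,0,0,0],[255,0.105,-0.002,0,0,0,0],[255,0.113,-0.003,0,0,0,0],[255,0.119,-0.003,0,0,0,0],[255,0.119,-0.003,0,0,0,0],[255,0.119,-0.003,0,0,0,0]])

```text
time: 2.75
tool_pos: [573.3, -165.3, 71.9]
tcp_rot: [68.4, 90.0, -21.3]
ft_force: [-0.5, 0.3, 0.7]
finger_gap: 0.2
```

Run:
```python
from mv import *
from bench import snapshot
show()
F=[]
for i in range(4):
    d=snapshot("top" if i%2 else "side");F.append(sense()["ft_force"])
    b=(240,165,340,255) if i%2 else (215,165,315,255)
    if i<2:cv2.imwrite(f"pics/p1_{i}.png",cv2.resize(d["frame"][b[1]:b[3],b[0]:b[2]],None,fx=6,fy=6,interpolation=cv2.INTER_CUBIC))
print(np.round(F,2))
a=[cv2.imread(f"pics/p1_{i}.png") for i in(0,1)]
cv2.imwrite("pics/p1.png",cv2.resize(np.hstack(a),(800,360)))
```

```text
t 2.75 p [ 573.3 -165.3   71.9] yang 0.3 F [-0.46  0.26  0.66] gap 0.2 q [-21.   14.3  94.8  -0.   70.9 -21.3]
[[-0.01  0.59  0.36]
 [-0.08  0.53  0.61]
 [ 0.37  0.29  0.23]
 [-0.12 -0.97  0.37]]
```

View pics/p1.png

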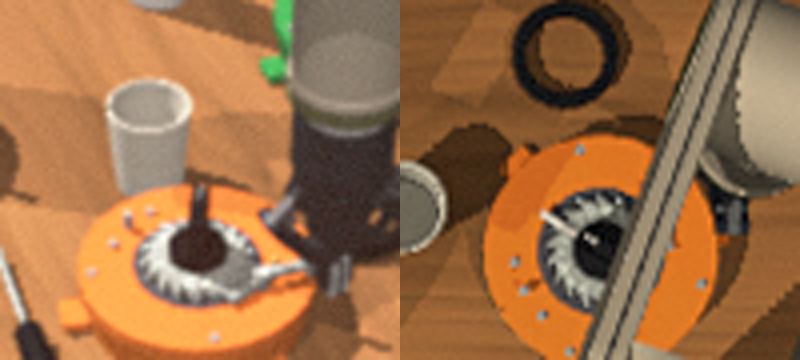

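The closed fingertips stand just outside the post: side tile (343,270), post about (320,265). The pointer is visible in both views. I'm approaching in small steps.

Emit:
drive_tool(deltas=[[255,0,0,-0.003,0,0,0],[255,0,0,-0.006,0,0,0],[255,0,0,-0.009,0,0,0],[255,0,0,-0.012,0,0,0],[255,0,0,-0.014,0,0,0],[255,0,0,-0.016,0,0,0],[255,0,0,-0.018,0,0,0],[255,0,0,-0.02,0,0,0],[255,0,0,-0.02,0,0,0],[255,0,0,-0.02,0,0,0]])

```text
time: 3.78
tool_pos: [572.8, -145.2, 71.3]
tcp_rot: [-90.0, 90.0, -179.7]
ft_force: [0.5, 0.4, 0.4]
finger_gap: -0.5
```

Emit:
drive_tool(deltas=[[255,0,0,-0.001,0,0,0],[255,0,0,-0.0015,0,0,0],[255,0,0,-0.002,0,0,0],[255,0,0,-0.0025,0,0,0],[255,0,0,-0.003,0,0,0],[255,0,0,-0.0035,0,0,0],[255,0,0,-0.004,0,0,0],[255,0,0,-0.004,0,0,0],[255,0,0,-0.004,0,0,0],[255,0,0,-0.004,0,0,0]])

```text
time: 4.62
tool_pos: [572.8, -141.3, 71.3]
tcp_rot: [18.9, 90.0, -70.8]
ft_force: [-0.2, 1.2, -0.5]
finger_gap: -0.2
```

Emit:
drive_tool(deltas=[[255,0,0,-0.001,0,0,0],[255,0,0,-0.0015,0,0,0],[255,0,0,-0.002,0,0,0],[255,0,0,-0.0025,0,0,0],[255,0,0,-0.003,0,0,0],[255,0,0,-0.003,0,0,0],[255,0,0,-0.003,0,0,0],[255,0,0,-0.003,0,0,0],[255,0,0,-0.003,0,0,0],[255,0,0,-0.003,0,0,0]])

```text
time: 5.45
tool_pos: [572.8, -138.3, 71.3]
tcp_rot: [77.4, 90.0, -12.3]
ft_force: [0.7, -0.3, 0.3]
finger_gap: -0.2
```

```bash
cat > look.py <<'E'
import sys
from mv import *
from bench import snapshot
def look(tag,n=6,pic=True):
    show();F=[sense()["ft_force"]];im=[]
    for i in range(n):
        d=snapshot("top" if i%2 else "side");F.append(sense()["ft_force"])
        b=(240,165,340,255) if i%2 else (215,165,315,255)
        if i<2: im.append(cv2.resize(d["frame"][b[1]:b[3],b[0]:b[2]],None,fx=4,fy=4,interpolation=cv2.INTER_CUBIC))
    print("F mean",np.mean(F,0).round(2),"y",np.round([f[1] for f in F],1))
    if pic: cv2.imwrite(f"pics/{tag}.png",np.hstack(im))
if __name__=="__main__": look(sys.argv[1],int(sys.argv[2]) if len(sys.argv)>2 else 6)
E
python3 look.py p2
```

```text
t 5.45 p [ 572.8 -138.3   71.3] yang 0.3 F [ 0.75 -0.33  0.32] gap -0.2 q [-18.6  13.3  96.    0.   70.7 -18.8]
F mean [0.05 0.   0.01] y [-0.3  0.8 -0.4 -1.4  0.3  1.3 -0.3]
```

View pics/p2.png

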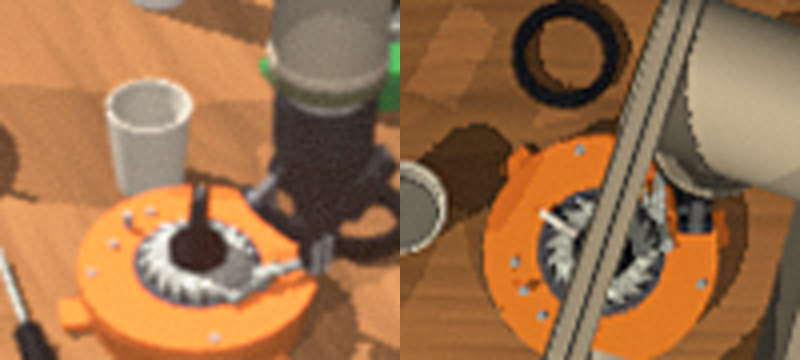

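The fingers are next to the post, with no contact force yet. Carrying on.

Emit:
drive_tool(deltas=[[255,0,0,-0.0005,0,0,0],[255,0,0,-0.001,0,0,0],[255,0,0,-0.0015,0,0,0],[255,0,0,-0.002,0,0,0],[255,0,0,-0.0025,0,0,0],[255,0,0,-0.003,0,0,0],[255,0,0,-0.003,0,0,0],[255,0,0,-0.003,0,0,0],[255,0,0,-0.003,0,0,0],[255,0,0,-0.003,0,0,0]])

```text
time: 6.58
tool_pos: [572.8, -135.3, 71.3]
tcp_rot: [-86.3, 90.0, -176.0]
ft_force: [0.7, -0.3, 0.2]
finger_gap: 0.2
```

```bash
python3 look.py p3 4
```

```text
t 6.58 p [ 572.8 -135.3   71.3] yang 0.3 F [ 0.66 -0.31  0.21] gap 0.2 q [-18.3  13.2  96.1  -0.   70.7 -18.6]
F mean [ 0.03 -0.88  0.05] y [-0.3 -0.7 -1.5 -0.3 -1.7]
```

Emit:
drive_tool(deltas=[[255,0,0,-0.0005,0,0,0],[255,0,0,-0.001,0,0,0],[255,0,0,-0.0015,0,0,0],[255,0,0,-0.002,0,0,0],[255,0,0,-0.0025,0,0,0],[255,0,0,-0.003,0,0,0],[255,0,0,-0.003,0,0,0],[255,0,0,-0.003,0,0,0],[255,0,0,-0.003,0,0,0],[255,0,0,-0.003,0,0,0]])

```text
time: 7.62
tool_pos: [572.8, -132.3, 71.3]
tcp_rot: [35.3, 90.0, -54.4]
ft_force: [0.6, -0.6, 0.4]
finger_gap: -0.3
```

```bash
python3 look.py p4 4
```

```text
t 7.62 p [ 572.8 -132.3   71.3] yang 0.3 F [ 0.6  -0.62  0.36] gap -0.3 q [-18.   13.1  96.2  -0.   70.7 -18.3]
F mean [ 0.44 -0.19  0.37] y [-0.6  1.1 -1.  -0.4  0.1]
```

View pics/p4.png

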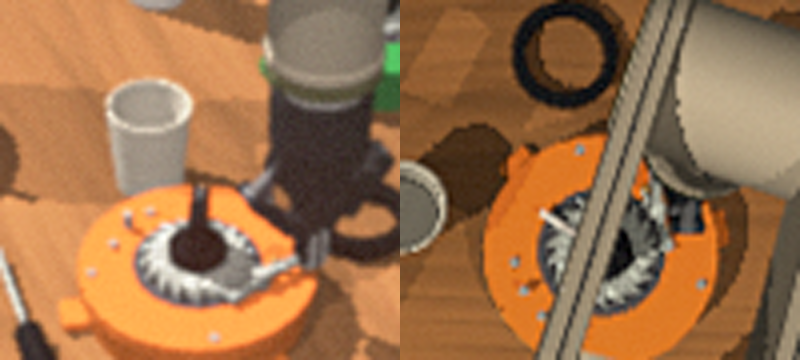

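Emit:
drive_tool(deltas=[[255,0,0,-0.0005,0,0,0],[255,0,0,-0.001,0,0,0],[255,0,0,-0.0015,0,0,0],[255,0,0,-0.002,0,0,0],[255,0,0,-0.002,0,0,0],[255,0,0,-0.002,0,0,0],[255,0,0,-0.002,0,0,0],[255,0,0,-0.002,0,0,0],[255,0,0,-0.002,0,0,0],[255,0,0,-0.002,0,0,0]])

```text
time: 8.65
tool_pos: [572.7, -130.3, 71.3]
tcp_rot: [-62.4, 90.0, -152.1]
ft_force: [-0.1, -0.4, 0.3]
finger_gap: 0.2
```

```bash
python3 look.py p5 4
```

```text
t 8.65 p [ 572.7 -130.3   71.3] yang 0.3 F [-0.06 -0.38  0.29] gap 0.2 q [-17.8  13.1  96.3  -0.   70.6 -18.1]
F mean [ 0.18 -0.36  0.21] y [-0.4 -0.6 -1.   0.1  0.2]
```

The post has begun to move inward (top tile, about (652,190)) at very light force, so we're in the free play. Continuing in 2 mm steps.

Emit:
drive_tool(deltas=[[255,0,0,-0.0005,0,0,0],[255,0,0,-0.001,0,0,0],[255,0,0,-0.0015,0,0,0],[255,0,0,-0.002,0,0,0],[255,0,0,-0.002,0,0,0],[255,0,0,-0.002,0,0,0],[255,0,0,-0.002,0,0,0],[255,0,0,-0.002,0,0,0],[255,0,0,-0.002,0,0,0],[255,0,0,-0.002,0,0,0]])

```text
time: 9.68
tool_pos: [572.7, -128.4, 71.3]
tcp_rot: [-12.8, 90.0, -102.5]
ft_force: [0.7, -5.1, -0.4]
finger_gap: 0.2
```

```bash
python3 look.py p6 4
```

```text
t 9.68 p [ 572.7 -128.4   71.3] yang 0.3 F [ 0.73 -5.12 -0.43] gap 0.2 q [-17.6  13.   96.4  -0.   70.6 -17.9]
F mean [ 0.32 -4.16 -0.47] y [-5.1 -3.2 -3.9 -4.9 -3.6]
```

Emit:
drive_tool(deltas=[[255,0,0,-0.0005,0,0,0],[255,0,0,-0.001,0,0,0],[255,0,0,-0.0015,0,0,0],[255,0,0,-0.002,0,0,0],[255,0,0,-0.002,0,0,0],[255,0,0,-0.002,0,0,0],[255,0,0,-0.002,0,0,0],[255,0,0,-0.002,0,0,0],[255,0,0,-0.002,0,0,0],[255,0,0,-0.002,0,0,0]])

```text
time: 10.72
tool_pos: [572.6, -126.2, 71.2]
tcp_rot: [-114.2, 90.0, 156.1]
ft_force: [-0.9, -3.5, 0.6]
finger_gap: -0.0
```

```bash
python3 look.py p7 4
```

```text
t 10.72 p [ 572.6 -126.2   71.2] yang 0.3 F [-0.86 -3.55  0.57] gap -0.0 q [-17.4  12.9  96.5   0.   70.6 -17.7]
F mean [-1.33 -3.13  0.2 ] y [-3.5 -3.  -2.8 -3.2 -3.1]
```

The pawl lift began near y≈-129.5 (about 4 N). The wheel should come free around y≈-120.

Emit:
drive_tool(deltas=[[255,0,0,-0.0005,0,0,0],[255,0,0,-0.001,0,0,0],[255,0,0,-0.0015,0,0,0],[255,0,0,-0.002,0,0,0],[255,0,0,-0.002,0,0,0],[255,0,0,-0.002,0,0,0],[255,0,0,-0.002,0,0,0],[255,0,0,-0.002,0,0,0],[255,0,0,-0.002,0,0,0],[255,0,0,-0.002,0,0,0]])

```text
time: 11.75
tool_pos: [572.6, -124.2, 71.2]
tcp_rot: [-112.1, 90.0, 158.2]
ft_force: [-2.9, -3.7, -0.3]
finger_gap: -0.2
```

```bash
python3 look.py p8 4
```

```text
t 11.75 p [ 572.6 -124.2   71.2] yang 0.3 F [-2.94 -3.71 -0.3 ] gap -0.2 q [-17.3  12.9  96.5   0.   70.6 -17.5]
F mean [-2.69 -3.78 -0.63] y [-3.7 -3.7 -3.4 -3.5 -4.5]
```

Emit:
drive_tool(deltas=[[255,0,0,-0.0005,0,0,0],[255,0,0,-0.001,0,0,0],[255,0,0,-0.001,0,0,0],[255,0,0,-0.0015,0,0,0],[255,0,0,-0.0015,0,0,0],[255,0,0,-0.0015,0,0,0],[255,0,0,-0.0015,0,0,0],[255,0,0,-0.0015,0,0,0],[255,0,0,-0.0015,0,0,0],[255,0,0,-0.0015,0,0,0]])

```text
time: 12.78
tool_pos: [572.6, -122.8, 71.2]
tcp_rot: [-97.2, 90.0, 173.0]
ft_force: [-2.5, -3.4, -0.7]
finger_gap: -0.2
```

```bash
python3 look.py p9 4
```

```text
t 12.78 p [ 572.6 -122.8   71.2] yang 0.3 F [-2.51 -3.4  -0.69] gap -0.2 q [-17.1  12.8  96.6  -0.   70.6 -17.4]
F mean [-2.76 -4.4  -0.97] y [-3.4 -4.4 -5.1 -4.4 -4.7]
```

View pics/p9.png

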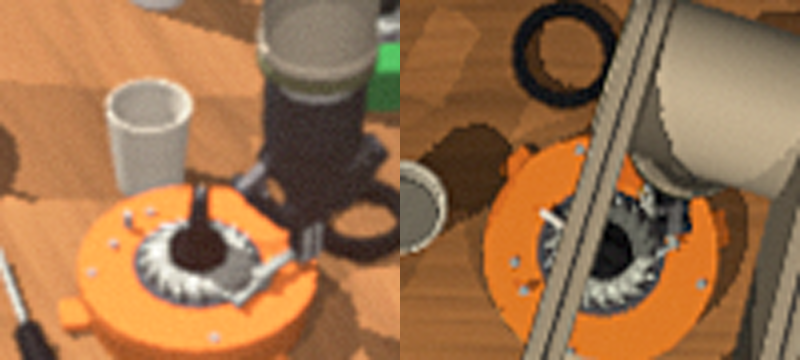

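The pointer hasn't moved yet; total force is about 5.3 N. I'm continuing, following the post's arc slightly in -x.

Emit:
drive_tool(deltas=[[255,0,0,-0.0005,0,0,0],[255,0,-0.0005,-0.001,0,0,0],[255,0,-0.0005,-0.001,0,0,0],[255,0,-0.001,-0.0015,0,0,0],[255,0,-0.001,-0.0015,0,0,0],[255,0,-0.001,-0.0015,0,0,0],[255,0,-0.001,-0.0015,0,0,0],[255,0,-0.001,-0.0015,0,0,0],[255,0,-0.001,-0.0015,0,0,0],[255,0,-0.001,-0.0015,0,0,0]])

```text
time: 13.82
tool_pos: [571.9, -121.3, 71.6]
tcp_rot: [77.5, 90.0, -12.2]
ft_force: [1.5, -1.8, 0.2]
finger_gap: 0.1
```

```bash
python3 look.py p10 4
```

```text
t 13.82 p [ 571.9 -121.3   71.6] yang 0.3 F [ 1.53 -1.78  0.19] gap 0.1 q [-17.   12.6  96.8   0.   70.6 -17.3]
F mean [ 0.73 -1.34  0.62] y [-1.8 -1.2  0.1 -2.2 -1.6]
```

View pics/p10.png

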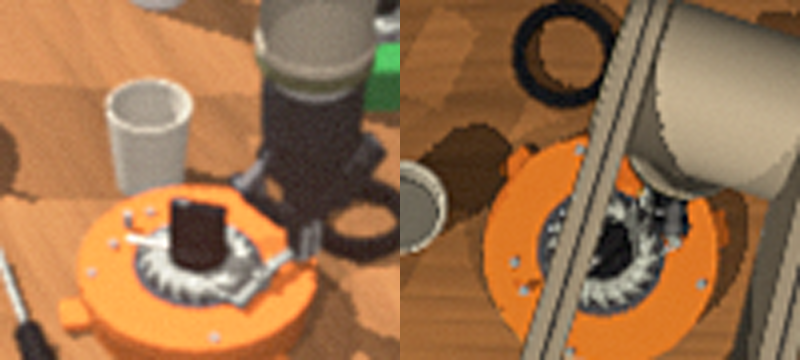

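The wheel runs: the pointer is now at side tile (130,238). Holding still.

Emit:
drive_tool(deltas=[[255,0,0,0,0,0,0],[255,0,0,0,0,0,0],[255,0,0,0,0,0,0],[255,0,0,0,0,0,0],[255,0,0,0,0,0,0],[255,0,0,0,0,0,0],[255,0,0,0,0,0,0],[255,0,0,0,0,0,0],[255,0,0,0,0,0,0],[255,0,0,0,0,0,0]])

```text
time: 14.85
tool_pos: [571.7, -121.3, 71.3]
tcp_rot: [-117.7, 90.0, 152.6]
ft_force: [1.1, -1.2, 0.7]
finger_gap: -0.1
```

```bash
python3 look.py p11 4
```

```text
t 14.85 p [ 571.7 -121.3   71.3] yang 0.3 F [ 1.14 -1.17  0.7 ] gap -0.1 q [-17.   12.6  96.8   0.   70.6 -17.3]
F mean [ 0.75 -0.92  1.07] y [-1.2 -0.8 -0.8 -0.9 -0.9]
```

Emit:
drive_tool(deltas=[[255,0,0,0,0,0,0],[255,0,0,0,0,0,0],[255,0,0,0,0,0,0],[255,0,0,0,0,0,0],[255,0,0,0,0,0,0],[255,0,0,0,0,0,0],[255,0,0,0,0,0,0],[255,0,0,0,0,0,0],[255,0,0,0,0,0,0],[255,0,0,0,0,0,0]])

```text
time: 15.88
tool_pos: [571.7, -121.3, 71.3]
tcp_rot: [98.5, 90.0, 8.8]
ft_force: [0.6, -1.3, 0.7]
finger_gap: -0.0
```

```bash
python3 look.py p12 4
```

```text
t 15.88 p [ 571.7 -121.3   71.3] yang 0.3 F [ 0.64 -1.33  0.66] gap -0.0 q [-17.   12.6  96.8   0.   70.6 -17.3]
F mean [ 0.36 -1.37  0.71] y [-1.3 -1.9 -1.2 -1.2 -1.2]
```

View pics/p11.png

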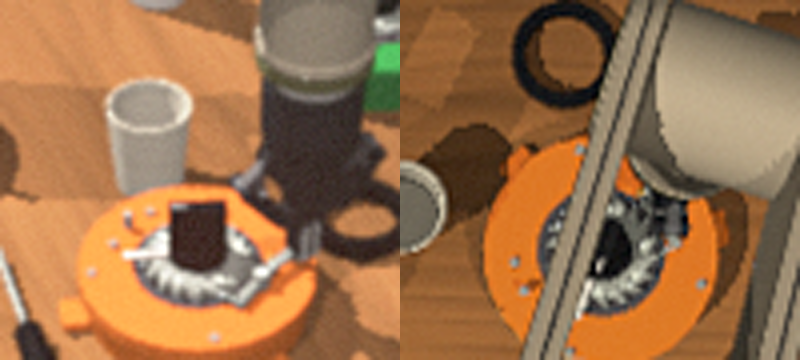

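View pics/p12.png

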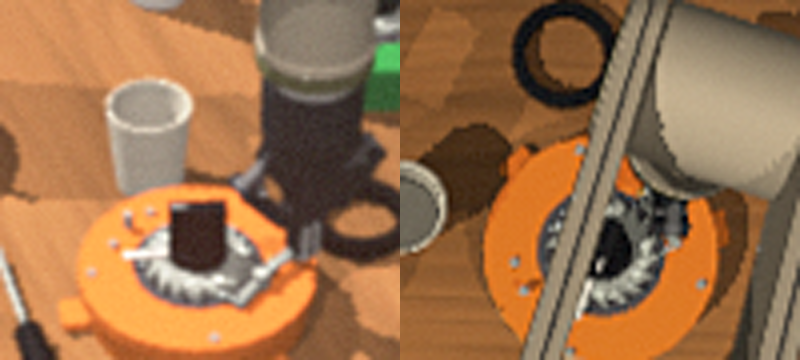

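The pointer has stopped, with its tip at side tile (125,255). Checking its angle against the 197.4° expected at the stop.

Run:
```python
from mv import *
D=__import__("fit").D
for u,v in((125,255),(128,255),(146,254)):
    P=plane(D["side"],((u+.5)/4-.5+215,(v+.5)/4-.5+165),63)[0,:2]-C
    print(np.hypot(*P).round(1),np.degrees(np.arctan2(P[1],P[0]))%360)
for n in range(3):print(n,(((proj(D["side"],[*(C+58*np.array([np.cos(a:=np.radians(197.4-20*n)),np.sin(a)])),63])[0]-[215,165])+.5)*4).round(0))
```

```text
57.9 160.06183533536296
55.5 160.2953778232738
41.4 160.67325621633822
0 [144. 286.]
1 [130. 270.]
2 [125. 253.]
```

It stopped at about 160°, which is tooth 2: the pawl slipped back in before the wheel reached its stop. I'll push further in small steps, watching the force.

Emit:
drive_tool(deltas=[[255,0,0,-0.0005,0,0,0],[255,0,0,-0.001,0,0,0],[255,0,0,-0.001,0,0,0],[255,0,0,-0.001,0,0,0],[255,0,0,-0.001,0,0,0],[255,0,0,-0.001,0,0,0],[255,0,0,-0.001,0,0,0],[255,0,0,-0.001,0,0,0],[255,0,0,-0.001,0,0,0],[255,0,0,-0.001,0,0,0]])

```text
time: 16.92
tool_pos: [571.6, -120.3, 71.2]
tcp_rot: [-81.1, 90.0, -170.8]
ft_force: [-1.0, -3.1, 2.0]
finger_gap: 0.0
```

```bash
python3 look.py p13 4
```

```text
t 16.92 p [ 571.6 -120.3   71.2] yang 0.3 F [-1.   -3.1   1.96] gap 0.0 q [-16.9  12.6  96.8  -0.   70.6 -17.2]
F mean [-1.29 -2.68  1.48] y [-3.1 -2.7 -2.7 -2.6 -2.3]
```

View pics/p13.png

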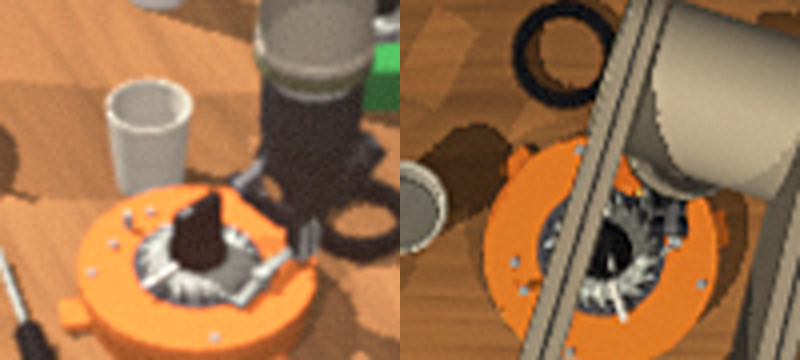

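The pointer is now at side tile (143,287), which matches the stop prediction (144,286). The top view shows it at (625,320). I'll hold one more call to confirm it's still.

Emit:
drive_tool(deltas=[[255,0,0,0,0,0,0],[255,0,0,0,0,0,0],[255,0,0,0,0,0,0],[255,0,0,0,0,0,0],[255,0,0,0,0,0,0],[255,0,0,0,0,0,0],[255,0,0,0,0,0,0],[255,0,0,0,0,0,0],[255,0,0,0,0,0,0],[255,0,0,0,0,0,0]])

```text
time: 17.95
tool_pos: [571.6, -120.3, 71.2]
tcp_rot: [-80.6, 90.0, -170.3]
ft_force: [-2.0, -3.7, 0.3]
finger_gap: 0.1
```

```bash
python3 look.py p14 2
```

```text
t 17.95 p [ 571.6 -120.3   71.2] yang 0.3 F [-2.02 -3.7   0.31] gap 0.1 q [-16.9  12.6  96.8  -0.   70.6 -17.2]
F mean [-1.86 -3.    0.07] y [-3.7 -2.2 -3.1]
```

View pics/p14.png

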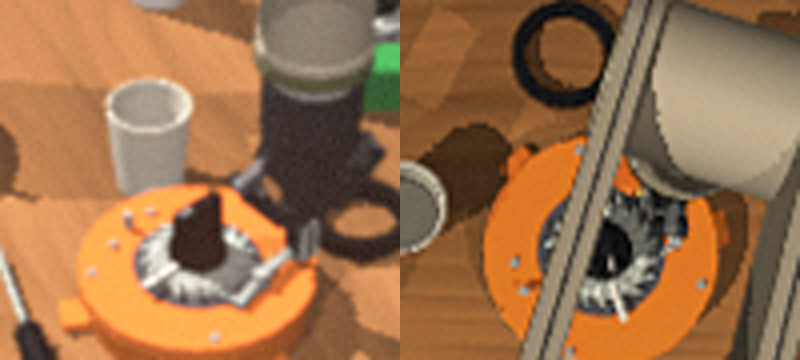

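It's on the stop. Backing off to let the pawl spring in, then up.

Emit:
drive_tool(deltas=[[255,0,0,0.003,0,0,0],[255,0,0,0.006,0,0,0],[255,0,0,0.009,0,0,0],[255,0,0,0.013,0,0,0],[255,0,0,0.018,0,0,0],[255,0,0,0.024,0,0,0],[255,0,0,0.03,0,0,0],[255,0,0,0.036,0,0,0],[255,0,0,0.042,0,0,0],[255,0,0,0.045,0,0,0]])

```text
time: 18.88
tool_pos: [571.9, -166.3, 71.3]
tcp_rot: [18.3, 90.0, -71.5]
ft_force: [1.0, 0.1, -0.2]
finger_gap: 0.1
```

Emit:
drive_tool(deltas=[[255,-0.015,0,0,0,0,0],[255,-0.035,0,0,0,0,0],[255,-0.06,0,0,0,0,0],[255,-0.09,0,0,0,0,0],[160,-0.11,-0.01,-0.01,-0.1,0,0],[160,-0.12,-0.02,-0.03,-0.2,0,0],[160,-0.12,-0.04,-0.05,-0.3,0,0],[160,-0.12,-0.055,-0.07,-0.4,0,0],[160,-0.12,-0.067,-0.085,-0.5,0,0],[160,-0.12,-0.069,-0.09,-0.6,0,0]])

```text
time: 19.72
tool_pos: [500.9, -73.8, 191.3]
tcp_rot: [179.0, 89.9, 124.0]
ft_force: [0.1, -0.1, 0.7]
finger_gap: 32.2
```

Run:
```python
from mv import *
show();delta([502.7,-75.3,130],107.4)
from bench import snapshot
d=snapshot("side");cv2.imwrite("pics/p15.png",cv2.resize(d["frame"][165:255,215:315],None,fx=6,fy=6,interpolation=cv2.INTER_CUBIC))
```

```text
t 19.72 p [500.9 -73.8 191.3] yang 35.0 F [ 0.14 -0.12  0.71] gap 32.2 q [-14.2  -5.9 102.9   0.   83.  -49.2]
shift [0.0613 0.0006 0.0023] turn [-1.2634e+00 -8.0000e-04 -6.0000e-04]
```

View pics/p15.png

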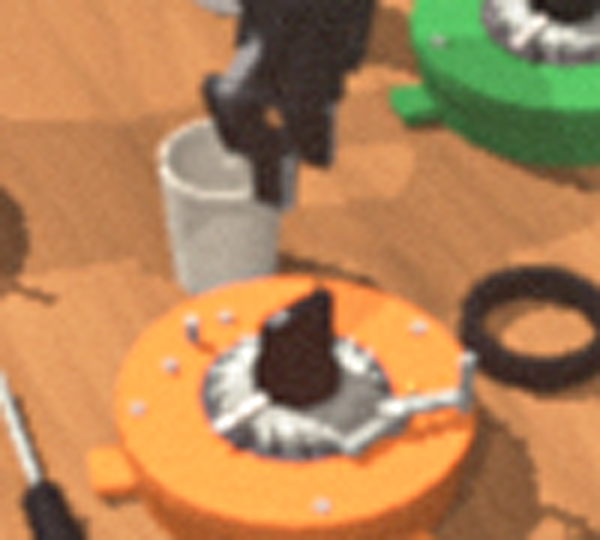

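The pawl is back in, the post is at rest, and the pointer is on the stop. Now turn over the knob to align with the bar.

Emit:
drive_tool(deltas=[[160,0,0,0,-0.12,0,0],[160,0,0,0,-0.24,0,0],[160,0,0,0,-0.36,0,0],[160,0,0,0.001,-0.48,0,0],[160,0,0,0.001,-0.6,0,0],[160,0.01,0,0.001,-0.72,0,0],[160,0.02,0,0.002,-0.84,0,0],[160,0.03,0.001,0.002,-0.96,0,0],[160,0.04,0.001,0.002,-1.08,0,0],[160,0.045,0.001,0.002,-1.2,0,0]])

```text
time: 20.6
tool_pos: [504.0, -77.0, 144.9]
tcp_rot: [153.6, 89.9, 167.2]
ft_force: [-0.4, -0.2, 0.1]
finger_gap: 31.7
```

Run:
```python
from mv import *
show();delta([502.7,-75.3,75],107.4)
from bench import snapshot
d=snapshot("side");a=cv2.resize(d["frame"][165:255,215:315],None,fx=4,fy=4,interpolation=cv2.INTER_CUBIC)
d=snapshot("top");b=cv2.resize(d["frame"][180:270,240:340],None,fx=4,fy=4,interpolation=cv2.INTER_CUBIC)
cv2.imwrite("pics/p16.png",np.hstack([a,b]))
```

```text
t 20.6 p [504.  -77.  144.9] yang 103.6 F [-0.41 -0.16  0.08] gap 31.7 q [ -14.5   -3.1  105.3   -0.    77.9 -118. ]
shift [ 0.0699  0.002  -0.0008] turn [-0.0665 -0.0014 -0.0007]
```

View pics/p16.png

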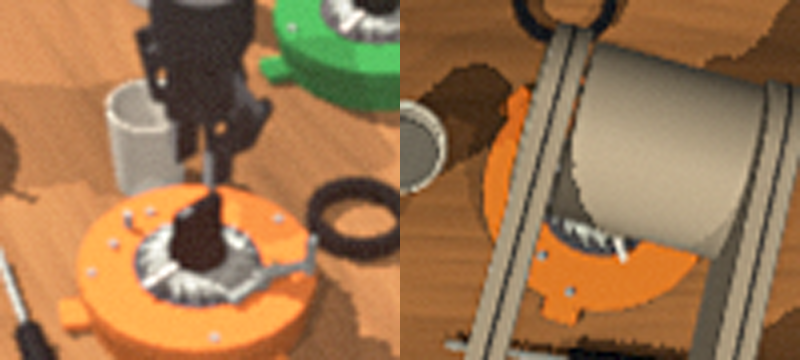

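Aligned above the bar. Descending.

Emit:
drive_tool(deltas=[[160,0.005,0.001,0,-0.03,0,0],[160,0.015,0.002,-0.001,-0.066,0,0],[160,0.025,0.002,-0.001,-0.066,0,0],[160,0.035,0.002,-0.001,-0.066,0,0],[160,0.045,0.002,-0.001,-0.066,0,0],[160,0.054,0.002,-0.001,-0.066,0,0],[160,0.062,0.002,-0.001,-0.066,0,0],[160,0.068,0.002,-0.001,-0.066,0,0],[160,0.07,0.002,-0.001,-0.066,0,0],[160,0.07,0.002,-0.001,-0.066,0,0]])

```text
time: 21.53
tool_pos: [502.5, -74.9, 75.6]
tcp_rot: [148.5, 89.9, 165.6]
ft_force: [-0.0, -0.1, -0.2]
finger_gap: 31.8
```

Run:
```python
from mv import *
show();delta([502.7,-75.3,75],107.4)
from bench import snapshot
d=snapshot("side");a=cv2.resize(d["frame"][165:255,215:315],None,fx=6,fy=6,interpolation=cv2.INTER_CUBIC)
cv2.imwrite("pics/p17.png",a);show()
```

```text
t 21.53 p [502.5 -74.9  75.6] yang 107.2 F [-0.01 -0.13 -0.22] gap 31.8 q [ -14.3    1.1  108.9    0.    70.1 -121.4]
shift [ 0.0006 -0.0005  0.    ] turn [-0.0039 -0.001  -0.0006]
t 21.58 p [503.  -75.   76.2] yang 107.2 F [ 0.46  0.58 -0.32] gap 31.6 q [ -14.3    1.   108.9   -0.    70.1 -121.4]
```

View pics/p17.png

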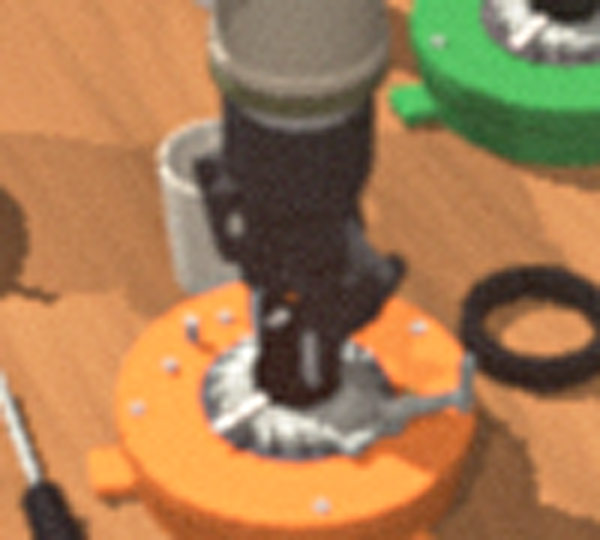

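The fingers straddle the bar. Closing.

Emit:
drive_tool(deltas=[[180,0,0,0,0,0,0],[200,0,0,0,0,0,0],[220,0,0,0,0,0,0],[255,0,0,0,0,0,0],[255,0,0,0,0,0,0],[255,0,0,0,0,0,0],[255,0,0,0,0,0,0],[255,0,0,0,0,0,0],[255,0,0,0,0,0,0],[255,0,0,0,0,0,0]], squeeze=30)

```text
time: 22.42
tool_pos: [503.6, -75.4, 77.0]
tcp_rot: [-46.4, 89.9, -29.2]
ft_force: [0.1, -4.4, 5.6]
finger_gap: 14.1
```

```bash
python3 look.py p18 4
```

```text
t 22.42 p [503.6 -75.4  77. ] yang 107.2 F [ 0.15 -4.41  5.64] gap 14.1 q [ -14.3    1.   108.8   -0.    70.1 -121.5]
F mean [ 0.34 -4.34  5.4 ] y [-4.4 -3.7 -4.8 -4.4 -4.4]
```

Gripped, gap 14.1 mm. Winding clockwise in two stages: 0.9 rad, then about 1.5 rad in all. The pawl drops at 1.436, and tooth 5 would be 1.785.

Emit:
drive_tool(deltas=[[255,0,0,0,0.04,0,0],[255,0,0,0,0.12,0,0],[255,0,0,0,0.22,0,0],[255,0,0,0,0.32,0,0],[255,0,0,0,0.42,0,0],[255,0,0,0,0.52,0,0],[255,0,0,0,0.62,0,0],[255,0,0,0,0.72,0,0],[255,0,0,0,0.82,0,0],[255,0,0,0,0.9,0,0]])

```text
time: 23.45
tool_pos: [503.6, -76.3, 77.1]
tcp_rot: [-25.8, 89.8, -60.4]
ft_force: [0.1, -8.3, 5.1]
finger_gap: 13.5
```

```bash
python3 look.py p19 4
```

```text
t 23.45 p [503.6 -76.3  77.1] yang 55.3 F [ 0.11 -8.29  5.14] gap 13.5 q [-1.430e+01  1.000e+00  1.088e+02 -1.000e-01  7.010e+01 -6.960e+01]
F mean [-0.34 -8.45  5.64] y [-8.3 -8.8 -8.5 -8.7 -8.1]
```

View pics/p19.png

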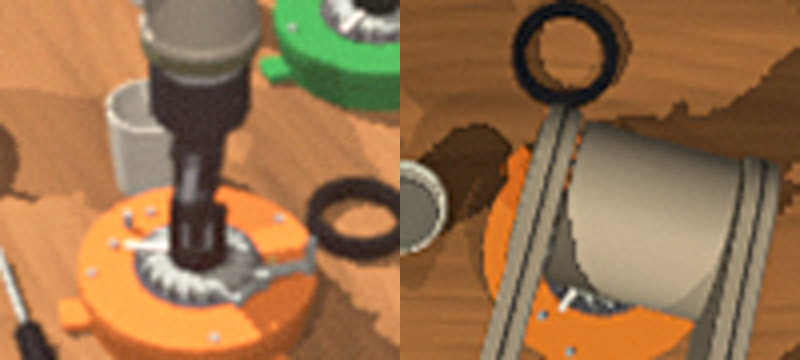

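The pointer follows the knob: side tile (124,244), about 145°. Winding on by 0.6 rad.

Emit:
drive_tool(deltas=[[255,0,0,0,0.06,0,0],[255,0,0,0,0.14,0,0],[255,0,0,0,0.22,0,0],[255,0,0,0,0.3,0,0],[255,0,0,0,0.38,0,0],[255,0,0,0,0.45,0,0],[255,0,0,0,0.51,0,0],[255,0,0,0,0.55,0,0],[255,0,0,0,0.58,0,0],[255,0,0,0,0.6,0,0]])

```text
time: 24.48
tool_pos: [503.1, -76.6, 77.0]
tcp_rot: [-15.3, 89.8, -84.1]
ft_force: [-3.2, -10.0, 6.4]
finger_gap: 13.6
```

```bash
python3 look.py p20 4; python3 -c "
from mv import *
s,p,R=pose();print(s['wrist_torque'])"
```

```text
t 24.48 p [503.1 -76.6  77. ] yang 21.2 F [ -3.24 -10.02   6.42] gap 13.6 q [-14.3   1.  108.8  -0.2  70.2 -35.4]
F mean [ -2.91 -10.08   7.01] y [-10.   -9.6 -10.7 -10.2  -9.8]
[-1.51915003  0.41825539  0.17261882]
```

View pics/p20.png

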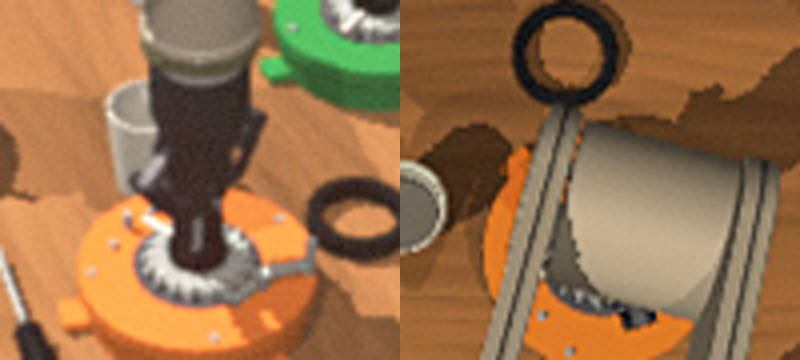

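Run:
```python
from mv import *
D=__import__("fit").D
for a in (197.4-78.8,197.4-82.3,197.4-86,197.4-98): print(round(a,1),(((proj(D["side"],[*(C+58*np.array([np.cos(np.radians(a)),np.sin(np.radians(a))])),63])[0]-[215,165])+.5)*4).round(0))
i=cv2.imread("pics/p20.png")[170:300,90:250];cv2.imwrite("pics/p20b.png",cv2.resize(i,None,fx=4,fy=4))
```

```text
118.6 [140. 222.]
115.1 [143. 219.]
111.4 [146. 217.]
99.4 [158. 210.]
```

View pics/p20b.png

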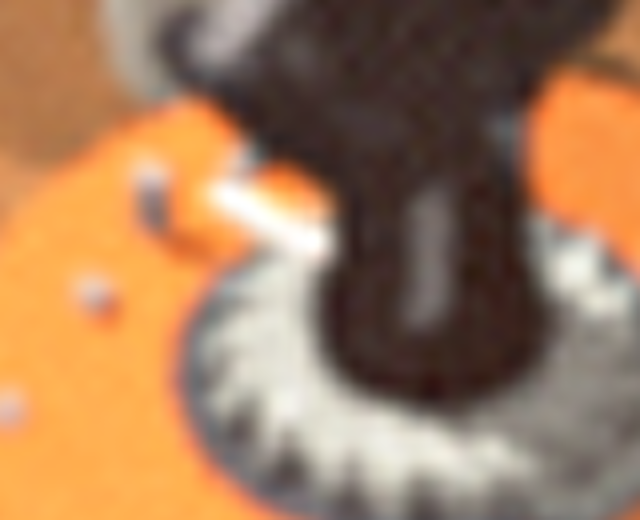

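The tip at tile (142.5,218) reads about 115°, right at the catch angle. I'll add another 0.09 rad for margin, still below tooth 5.

Emit:
drive_tool(deltas=[[255,0,0,0,0.02,0,0],[255,0,0,0,0.04,0,0],[255,0,0,0,0.06,0,0],[255,0,0,0,0.08,0,0],[255,0,0,0,0.09,0,0],[255,0,0,0,0.09,0,0],[255,0,0,0,0.09,0,0],[255,0,0,0,0.09,0,0],[255,0,0,0,0.09,0,0],[255,0,0,0,0.09,0,0]])

```text
time: 25.52
tool_pos: [503.0, -76.6, 77.0]
tcp_rot: [-12.7, 89.8, -86.6]
ft_force: [-3.3, -9.7, 7.9]
finger_gap: 13.5
```

```bash
python3 look.py p21 2;python3 - <<'E'
from mv import *
i=cv2.imread("pics/p21.png")[170:300,90:250];cv2.imwrite("pics/p21b.png",cv2.resize(i,None,fx=4,fy=4))
print(pose()[0]["wrist_torque"])
E
```

```text
t 25.52 p [503.  -76.6  77. ] yang 16.1 F [-3.3  -9.74  7.94] gap 13.5 q [-14.3   1.  108.8  -0.2  70.2 -30.4]
F mean [ -3.29 -10.2    7.36] y [ -9.7 -10.4 -10.5]
[-1.55248632  0.58134079  0.17466742]
```

View pics/p21b.png

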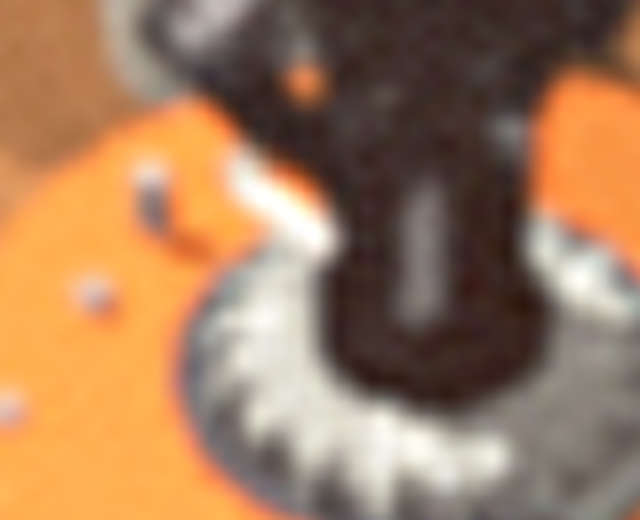

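The tip is now at about 108°, well past the catch and below tooth 5. Easing back slowly onto the pawl.

Emit:
drive_tool(deltas=[[255,0,0,0,-0.02,0,0],[255,0,0,0,-0.05,0,0],[255,0,0,0,-0.08,0,0],[255,0,0,0,-0.11,0,0],[255,0,0,0,-0.14,0,0],[255,0,0,0,-0.16,0,0],[255,0,0,0,-0.18,0,0],[255,0,0,0,-0.19,0,0],[255,0,0,0,-0.2,0,0],[255,0,0,0,-0.2,0,0]])

```text
time: 26.45
tool_pos: [503.2, -76.6, 77.0]
tcp_rot: [-17.4, 89.8, -79.8]
ft_force: [-3.3, -9.3, 7.0]
finger_gap: 13.4
```

```bash
python3 look.py p22 2;python3 - <<'E'
from mv import *
i=cv2.imread("pics/p22.png")[170:300,90:250];cv2.imwrite("pics/p22b.png",cv2.resize(i,None,fx=4,fy=4))
print(pose()[0]["wrist_torque"])
E
```

```text
t 26.45 p [503.2 -76.6  77. ] yang 27.6 F [-3.26 -9.25  6.97] gap 13.4 q [-1.430e+01  1.000e+00  1.088e+02 -1.000e-01  7.010e+01 -4.190e+01]
F mean [-2.58 -9.79  6.42] y [ -9.3 -10.3  -9.8]
[-1.45655303  0.33100896  0.1300399 ]
```

View pics/p22b.png

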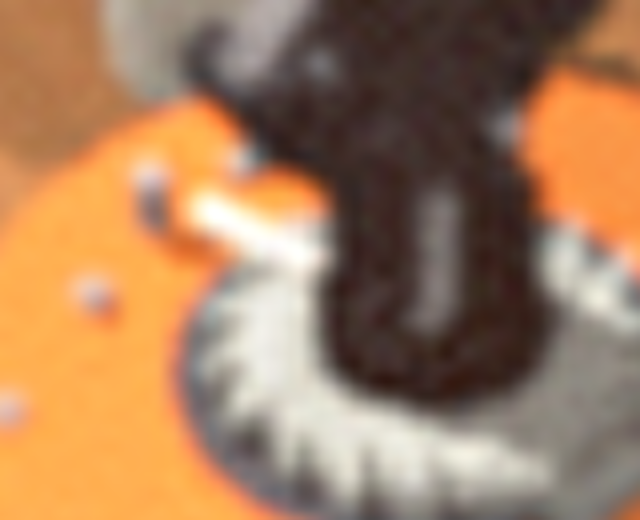

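The tip is at about tile (137.5,221), near the rest angle. The hand still carries the spring torque (0.13 N m), so I'll ease a little further.

Emit:
drive_tool(deltas=[[255,0,0,0,-0.005,0,0],[255,0,0,0,-0.01,0,0],[255,0,0,0,-0.015,0,0],[255,0,0,0,-0.02,0,0],[255,0,0,0,-0.025,0,0],[255,0,0,0,-0.03,0,0],[255,0,0,0,-0.035,0,0],[255,0,0,0,-0.04,0,0],[255,0,0,0,-0.04,0,0],[255,0,0,0,-0.04,0,0]])

```text
time: 27.38
tool_pos: [503.1, -76.5, 77.0]
tcp_rot: [-20.7, 89.9, -80.9]
ft_force: [-3.5, -9.5, 7.1]
finger_gap: 13.6
```

```bash
python3 look.py p23 2;python3 - <<'E'
from mv import *
i=cv2.imread("pics/p23.png")[170:300,90:250];cv2.imwrite("pics/p23b.png",cv2.resize(i,None,fx=4,fy=4))
print(pose()[0]["wrist_torque"])
E
```

```text
t 27.38 p [503.1 -76.5  77. ] yang 29.8 F [-3.5  -9.45  7.15] gap 13.6 q [-1.430e+01  1.000e+00  1.088e+02 -1.000e-01  7.020e+01 -4.410e+01]
F mean [-3.02 -8.95  7.27] y [-9.5 -8.6 -8.8]
[-1.43775533  0.42324918 -0.41544697]
```

View pics/p23b.png

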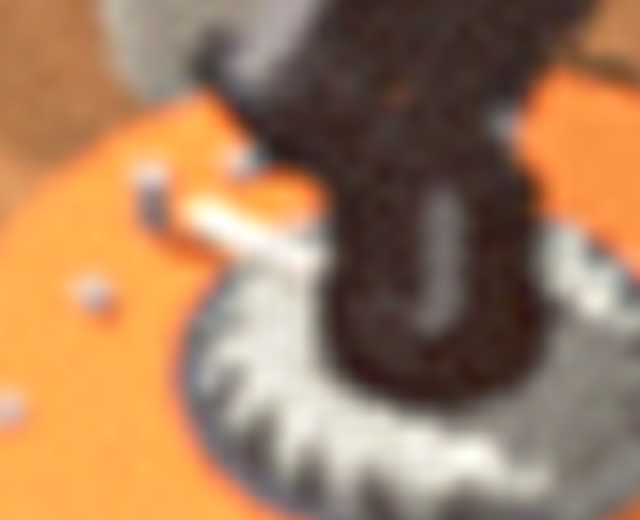

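The torque flipped to -0.42 N m, so the pawl now carries the wheel and I'm leaning on it slightly. Relieving by 0.03 rad before letting go.

Emit:
drive_tool(deltas=[[255,0,0,0,0.015,0,0],[255,0,0,0,0.03,0,0],[255,0,0,0,0.03,0,0],[255,0,0,0,0.03,0,0],[255,0,0,0,0.03,0,0],[255,0,0,0,0.03,0,0],[255,0,0,0,0.03,0,0],[255,0,0,0,0.03,0,0],[255,0,0,0,0.03,0,0],[255,0,0,0,0.03,0,0]])

```text
time: 28.32
tool_pos: [503.2, -76.5, 77.0]
tcp_rot: [-18.5, 89.9, -80.4]
ft_force: [-3.5, -8.8, 6.6]
finger_gap: 13.5
```

```bash
python3 -c "
from mv import *
show();print(pose()[0]['wrist_torque'])"
```

```text
t 28.32 p [503.2 -76.5  77. ] yang 28.1 F [-3.48 -8.83  6.57] gap 13.5 q [-1.430e+01  1.000e+00  1.088e+02 -1.000e-01  7.010e+01 -4.240e+01]
[-1.4530099   0.42594287  0.09085706]
```

Emit:
drive_tool(deltas=[[255,0,0,0,-0.005,0,0],[255,0,0,0,-0.01,0,0],[255,0,0,0,-0.01,0,0],[255,0,0,0,-0.01,0,0],[220,0,0,0,-0.01,0,0],[200,0,0,0,-0.01,0,0],[180,0,0,0,-0.01,0,0],[160,0,0,0,-0.01,0,0],[160,0,0,0,-0.01,0,0],[160,0,0,0,-0.01,0,0]])

```text
time: 29.15
tool_pos: [502.7, -74.6, 75.9]
tcp_rot: [-154.8, 90.0, 143.9]
ft_force: [-0.7, 0.5, 0.0]
finger_gap: 31.6
```

```bash
python3 -c "
from mv import *
show();print(pose()[0]['wrist_torque'])"; python3 look.py p24 2
```

```text
t 29.15 p [502.7 -74.6  75.9] yang 28.7 F [-0.69  0.46  0.03] gap 31.6 q [-14.2   1.  108.9   0.   70.1 -43. ]
[ 0.0366275  -0.01310904  0.0306124 ]
t 29.15 p [502.7 -74.6  75.9] yang 28.7 F [-0.69  0.46  0.03] gap 31.6 q [-14.2   1.  108.9   0.   70.1 -43. ]
F mean [-0.27  0.1   0.1 ] y [ 0.5  0.1 -0.3]
```

View pics/p24.png

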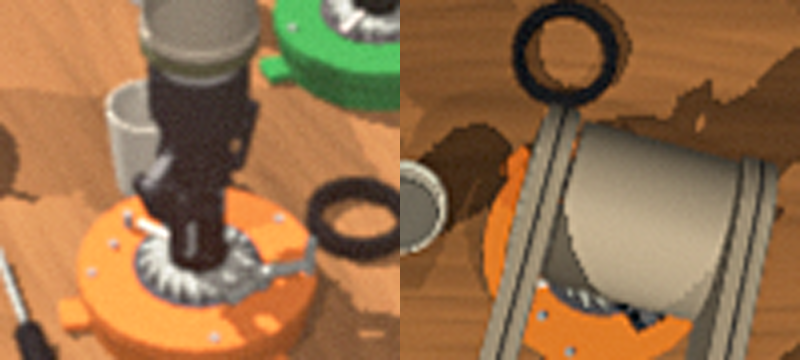

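The knob is free and the pointer still points at the pin, at side tile (137,220). Lifting straight up, then moving clear for a last look.

Emit:
drive_tool(deltas=[[160,-0.01,0,0,0,0,0],[160,-0.025,0,0,0,0,0],[160,-0.045,0,0,0,0,0],[160,-0.07,0,0,0,0,0],[160,-0.095,0,0,0,0,0],[160,-0.12,0,0,0,0,0],[160,-0.14,0,0,0,0,0],[160,-0.15,0,0,0,0,0],[160,-0.155,0,0,0,0,0],[160,-0.155,0,0,0,0,0]])

```text
time: 30.08
tool_pos: [503.5, -75.1, 232.4]
tcp_rot: [47.1, 89.9, -14.2]
ft_force: [0.1, 0.1, -0.1]
finger_gap: 31.8
```

```bash
python3 -c "
from mv import *
show();delta([400,200,231])"
```

```text
t 30.08 p [503.5 -75.1 232.4] yang 28.7 F [ 0.12  0.08 -0.08] gap 31.8 q [-14.3  -6.9  99.5   0.   87.2 -43. ]
shift [ 0.0011  0.0414 -0.291 ] turn [0. 0. 0.]
```

Emit:
drive_tool(deltas=[[160,0,0.003,-0.02,0,0,0],[160,0,0.007,-0.05,0,0,0],[160,0,0.012,-0.085,0,0,0],[160,0,0.017,-0.12,0,0,0],[160,0,0.022,-0.155,0,0,0],[160,0,0.027,-0.19,0,0,0],[160,0,0.032,-0.225,0,0,0],[160,0,0.036,-0.255,0,0,0],[160,0,0.04,-0.28,0,0,0],[160,0,0.041,-0.29,0,0,0]])

```text
time: 30.92
tool_pos: [397.5, 201.4, 229.4]
tcp_rot: [-118.1, 89.8, -179.3]
ft_force: [0.4, 0.3, 0.2]
finger_gap: 31.9
```

Run:
```python
from mv import *
from bench import snapshot
show()
d=snapshot("side");cv2.imwrite("pics/end_side.png",d["frame"]);a=d["frame"][190:260,225:305]
d=snapshot("top");cv2.imwrite("pics/end_top.png",d["frame"]);b=d["frame"][192:262,250:330]
cv2.imwrite("pics/end.png",np.hstack([cv2.resize(x,None,fx=5,fy=5,interpolation=cv2.INTER_CUBIC) for x in(a,b)]))
```

```text
t 30.92 p [397.5 201.4 229.4] yang 28.8 F [0.41 0.33 0.16] gap 31.9 q [ 2.020e+01 -1.700e+01  1.086e+02  1.000e-01  8.860e+01 -8.600e+00]
```

View pics/end.png

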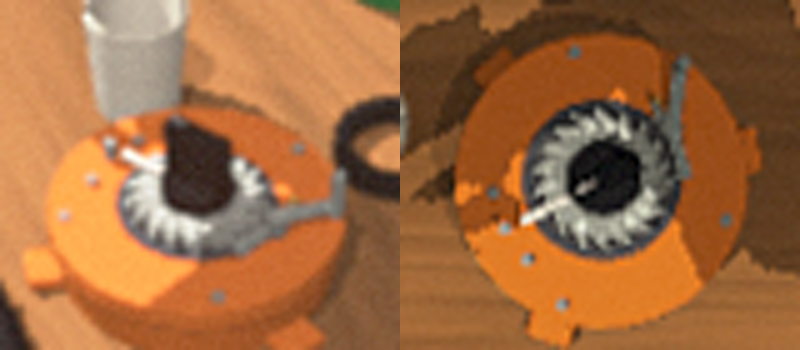

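View pics/end_top.png

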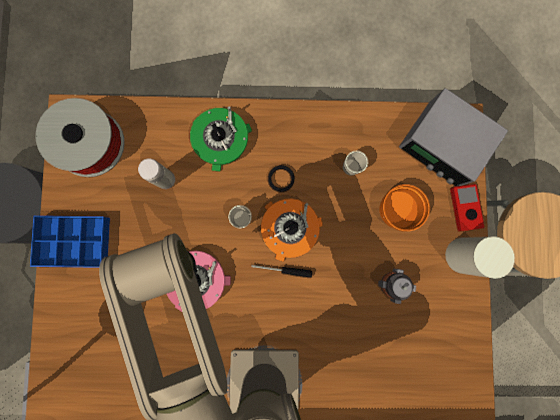

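In the top tile the pointer tip (525,220) aims straight at the pin (503,228). The pawl and post are back at rest, and everything else stands where it was. Handing in.

```bash
python3 -c "
from bench import hand_in
print(hand_in())"
```

```text
the job is handed in; nothing more can be done
None
```

The orange tensioner is re-set and handed in: the wheel is caught at tooth 4, with the white pointer aimed at the tall pin. The arm is clear and the other objects look unmoved. It took about 31 s of the 72 s.

- **Let-off:** I pushed the post inward with the closed fingers, and the highest force I read was about 5–6 N. The wheel first stopped at tooth 2, because the pawl slipped back in while I held still. Pushing 1 mm further let it run to its stop. The camera showed the pointer there (within about 1 px of its predicted place), and I held about a second more before letting the pawl back in.
- **Winding:** I wound clockwise to about 1.55 rad, past the tooth 4 catch and short of tooth 5. Then I eased back onto the pawl, opened the fingers and lifted away.
- **Force on the pawl:** While easing back I briefly turned too far and pressed the wheel on the pawl. The wrist moment read −0.42 N m, which with the spring is roughly 13 N at the pawl tooth, above the 10 N limit. I relieved it at once. The last pictures show no visible bend, but they are too coarse to rule one out.
- **Last checks:** The final pictures show the pointer on the pin, and the pawl and post at rest.

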